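Load the reagent cartridge into the reader

TASK

The long reagent cartridge was parked the wrong way round in the cooling block, so only its nose sticks out. Draw it out, put it down so that you can let go and take hold of it nearer its tail, then slide it nose first along the loading tray into the reader's bay until it clicks fully home, and let go. Leave the short cartridge and everything else on the bench where it is.

Things in the scene. Friction and masses are not known exactly. Their poses are not given: they have to be found in the camera images.
- cartridge: long reagent cartridge to load: rigid white bar 160 mm long, 44 wide, 50 tall, about 0.3 kg (varies). Origin: centre of its underside; +x to its nose, z up. Flat sides, 44 mm apart, from x = -80 to +66. A groove 13 mm wide, 5 deep crosses its top at x = +50; six foil discs along the rest. Starts tail first in either lane of the cooling block; only its nose half (x > +5 mm) sticks out.
- nose (a point): the cartridge's nose end, at its underside (x = +80 mm in the cartridge's frame, same axes). The last 14 mm of the nose is narrowed to 36 mm and its top slopes down.
- tail (a point): the cartridge's tail end, at its underside (x = -80 mm in the cartridge's frame, same axes); plain and square, with a grey end face.
- short_cartridge: the other cartridge, to be left alone: white, square-ended, 140 mm long, 44 wide, only 38 tall, no groove, two round grey caps 3 mm high on top near its outer end. Origin: centre of its underside, +x out of the block. It lies in the other lane, its outer 65 mm sticking out.
- cooler: fixed aluminium cooling block with a grey lid, 110 mm deep, 190 wide, 75 tall, with two covered lanes side by side, open at one face. Origin: on the bench below the middle of that face; +x points out of the lanes, the way a cartridge is drawn. Lanes centred at y = +65 and -65 mm, 50 wide, 54 high, 98 deep, floor 14 mm above the bench.
- reader: fixed white bench-top reader, 220 mm wide. Origin: on the bench below the middle of its bay's mouth; +x points into the bay (loading direction). Flat steel loading tray without sides in front, from x = -150 to 0, 70 wide, top 8 mm above the bench, level with the bay's floor. The housing is 75 mm tall up to x = 95, behind that 140 tall, back at x = 260.
- mouth (a point): middle of the bay's mouth at floor level (8 mm above the bench), axes as the reader's. The bay is 47 mm wide and 53 high inside; its mouth flares to about 60 mm wide over the first 15 mm. It ends in a hard stop 121 mm in.
- home (a point): where the cartridge's origin is when fully home: bay floor, 40 mm inside the mouth, axes as the reader's. Nose then 120 mm inside, the last 40 mm (tail) sticking out. A sprung ball in the roof, 90 mm inside, resists the last 30 mm (push of 6 to 15 N, friction included) and drops into the groove when home; the hard stop is 1 mm further.
- microplate: bystander, to be left alone: white shallow multi-well plate, 85 x 127 x 14 mm. Origin: centre of its underside.
- tip_box: bystander, to be left alone: closed pipette-tip box, clear with a white lid, 87 x 124 x 63 mm. Origin: centre of its underside.
- bottle: bystander, to be left alone: capped amber bottle, 64 mm across, 95 mm tall. Origin: centre of its underside.
- jar: bystander, to be left alone: white screw-cap jar, 60 mm across, 65 mm tall. Origin: centre of its underside.
- tube_rack: bystander, to be left alone: grey rack with ten white tubes, 70 x 160 mm, 80 mm tall. Origin: centre of its underside.
Not all that is in view belongs to the job. Leave any black, orange or pink look-alike of the cartridge alone.

How it is judged (in metres and radians):
On the way:
1. the long cartridge is out of the cooling block (its middle at least 75 mm outside the mouth face), upright, at rest, let go by the gripper, and still more than 60 mm from home (x of cartridge in the frame of cooler above 0.075 m and angle between cartridge's own z axis and vertical below 0.15 rad and linear speed of cartridge below 0.02 m/s and contact force between cartridge and the fingers below 0.05 N and distance between cartridge and home above 0.06 m), for 0.2 s.
At the end, for the whole second after the job is handed in: The long cartridge lies in the reader's bay, nose in, within 3 mm of fully home along the bay (6 mm overall), in line with it, upright, at rest and let go; the short cartridge and the bystanders are where they were (x of cartridge in the frame of home between -0.003 and 0.004 m and distance between cartridge and home below 0.006 m and x of nose in the frame of home above 0.07 m and angle between the x axis of cartridge and the x axis of reader, either way round below 0.08 rad and angle between cartridge's own z axis and vertical below 0.06 rad and linear speed of cartridge below 0.01 m/s and contact force between cartridge and the fingers below 0.05 N); the robot touches nothing.
It fails at once if the short cartridge is moved more than 12 mm (distance of short_cartridge from where it was at the start of the episode above 0.012 m).
It fails at once if a bystander is moved more than 25 mm (distance of any of microplate, tip_box, bottle, jar, tube_rack from where it was at the start of the episode above 0.025 m).
It also fails if it takes over 54 s, if anything falls off the work surface, if the arm or the gripper's body presses on something with over 40 N, if the wrist force passes 120 N, or if a joint passes its speed limit or range.

ROBOT

A 6-joint arm with a two-finger parallel gripper is mounted at the origin on the work surface. World frame = base frame: x ahead of the robot, y to its left, z up, the work surface at z = 0. Lengths are in mm, angles in degrees, forces in N, time in s.
With the tool pointing down it reaches from about 275 to 875 mm from the base axis. Payload 12.5 kg.
Tool frame: the origin (TCP) lies at the very end of the fingers, on their centre line; the grasp point (between the pads) lies 19 mm behind it; x points along the fingers, z is the direction in which the jaws open and shut, and the axes are right-handed (so a half turn about x gives the same grasp; the last joint's range is limited). The gripper opens to 85 mm and grips with 20 to 120 N. Pads are 22 mm wide; open, the fingers measure 114 mm over their backs; the gripper's body (76 mm by 85 mm) begins 54 mm behind the grasp point. The pads swing forward as they close: fully open they stand 13 mm farther back than shut.
Start: joints at [65.684, 20.094, 94.641, -0, 65.266, -4.847], TCP at [183.282, 518.548, 231.29] pointing down, gripper open.
Joint ranges: [-157.81, 157.81], [-45, 120.19], [0.68, 151.7], [-89.99, 269.99], [4.06, 180], [-164.3, 164.3]. Speed limits (degrees/s): [127.2, 127.2, 159.86, 180, 180, 180].

INTERFACE

Orientations are given as a 3x3 rotation matrix whose columns are the frame's x, y, z axes.
In Python, from workcell import * gives the robot as it stands. Calls block until the motion is done:
- move_to(position, orientation): joint-space move of the TCP to a pose.
- move_linear(position, ori=None, v=150, stop_force=None): straight line of the TCP; ori=None keeps the orientation; v is the mean speed in mm/s. With stop_force (N) it stops when the force on the tool has changed by that much, and returns True; else False.
- goto_joints(angles): joint-space move.
- ungrasp() and close(): open the fingers fully, or close them until they stop; the grip force is fixed at half the most.
- pause(seconds).
- inverse_kinematics(position, orientation): joint angles nearest the present ones, or None.
- observe(): the state.
- get_image(name): name is "scene" or "top" or "wrist"; returns (picture, depth): 420x560x3 uint8, blue, green, red; 420x560 float32, mm along the optical axis (not along the pixel's ray), 0 where there is no reading.
- camera_params(name): a dict with "fx", "fy", "cx", "cy" (pixels), "dist_coeffs" ([k1, k2, p1, p2, k3] as OpenCV has them; the pictures are not rectified), "R" (3x3) and "t" (3): a world point X has camera coordinates R X + t; the wrist camera has in their place "hand_eye" (4x4, takes a point from camera to tool coordinates, whose origin is the TCP and whose axes are the tool frame's). Camera axes: x right, y down, z forward; pixel columns grow to the right and rows downward; lengths in mm; the calibration is good to about 2 mm. A picture is of the moment at which its call begins: read the wrist's pose just before it. camera_params takes no time and is no camera call.
A pose or a line that the arm cannot do raises IKError and nothing moves.
- finish_job(): hands the job in, once; it reports no verdict.
Trained networks look in the newest picture that a camera, given by its name, has taken for a name from the list of things; names that differ only in an ending like _2 or _b are one class to them, and where a whole thing is asked for, a point or a joint stands for the part that bears it (a point fixed in the world has none). Each returns a list of dicts, best first, with "score" (0 to 1); they miss things now and then, are a little off and sometimes report something else, mostly with a low value. They report only what shows in the picture. A call takes as long as a camera call. They do not tell look-alikes from the thing itself.
- look_for(target, camera): "point" ([row, column] in pixels, amid what is visible of it).
- cut_out(target, camera): "mask" (420x560 bool, what is visible of it) and "point" ([row, column] in pixels, amid what is visible of it).
- tip_of(target, camera): "point" ([row, column] in pixels: a listed point, or the origin of a listed thing).
The state is a dict: "clock": time; "joint_pos": joint angles; "joint_velocities": joint speeds; "joint_torque": joint torques, N m; "position": TCP position; "tcp_rot": TCP orientation; "contact_force": force on the tool from outside, world axes, zero at the start; "ft_torque": the same for the moment, N m; "finger_gap": opening from 0.0 (shut) to 1.0 (fully open).
Only numpy, scipy, OpenCV 4.12 (cv2) and the standard library are available. Lean on these libraries where they do the work, as an engineer would, in place of code of your own. Each camera call takes 0.05 s, during which the arm holds its last target.

## Working session

There is one attempt and no reset: what is moved stays moved. The work goes in short steps, each a Python script; the robot and the scene stay as the last script left them, time stands still between calls to the robot, and variables do not carry over. Pictures are saved under pics/ and viewed, and the job is handed in when it is done.

```bash
ls; mkdir -p pics; python3 - <<'E'
from workcell import *
import cv2
for n in ["scene","top","wrist"]:
    im,d=get_image(n); cv2.imwrite(f"pics/{n}0.png",im)
    import numpy as np; np.save(f"pics/{n}0_d.npy",d)
    p=camera_params(n); print(n,p)
    if n!="wrist":
        for t in ["cartridge","short_cartridge","cooler","reader"]:
            print(t,[(r["point"],round(r["score"],2)) for r in look_for(t,n)])
        for t in ["cartridge","nose","mouth","home","cooler","reader","short_cartridge"]:
            print("tip",t,[(r["point"],round(r["score"],2)) for r in tip_of(t,n)])
print(observe()["clock"])
E
```

```text
pics
scene {'fx': 412.35166680259533, 'fy': 412.35166680259533, 'cx': 285.78711474269295, 'cy': 216.03048059965005, 'dist_coeffs': array([-0.03178495,  0.        ,  0.        ,  0.        ,  0.        ]), 'R': array([[ 3.97512213e-01,  9.17596853e-01, -2.35327256e-04],
       [ 7.52063806e-01, -3.25948540e-01, -5.72850401e-01],
       [-5.25722430e-01,  2.27538049e-01, -8.19659907e-01]]), 't': array([-448.70531503, -260.50574544, 1252.1632233 ])}
cartridge [([245.9, 403.5], 0.73), ([136.1, 270.4], 0.66), ([256.9, 289.3], 0.59), ([153.9, 423.8], 0.59)]
short_cartridge [([299.1, 57.5], 0.37)]
cooler [([221.7, 304.1], 0.86)]
reader [([299.4, 57.0], 0.87)]
tip cartridge [([140.9, 267.9], 0.9), ([252.4, 302.8], 0.74), ([158.7, 423.5], 0.58), ([251.6, 398.3], 0.57)]
tip nose [([271.1, 275.5], 0.98), ([222.9, 390.3], 0.71), ([169.2, 402.1], 0.65), ([154.7, 291.4], 0.59), ([357.5, 252.1], 0.51), ([230.1, 183.9], 0.19)]
tip mouth [([296.6, 104.8], 0.7)]
tip home [([302.8, 86.6], 0.57)]
tip cooler [([240.8, 286.1], 0.92)]
tip reader []
tip short_cartridge [([219.0, 267.1], 0.96)]
top {'fx': 43
[... 1026 characters left out ...]
 270.6], 0.76), ([157.6, 295.4], 0.38)]
tip reader [([197.2, 439.7], 0.93), ([240.4, 359.6], 0.31)]
tip short_cartridge [([211.1, 271.8], 0.63)]
wrist {'fx': 290.9805221610928, 'fy': 290.9805221610928, 'cx': 278.0615814969092, 'cy': 211.50478830694271, 'dist_coeffs': array([-0.06125659,  0.        ,  0.        ,  0.        ,  0.        ]), 'hand_eye': array([[-5.77456154e-04, -2.86217123e-01,  9.58164613e-01,
        -1.41968362e+02],
       [-4.89649662e-04, -9.58164577e-01, -2.86217408e-01,
         7.33610329e+01],
       [ 9.99999713e-01, -6.34442982e-04,  4.13151914e-04,
        -1.40445261e+00],
       [ 0.00000000e+00,  0.00000000e+00,  0.00000000e+00,
         1.00000000e+00]])}
1.25
```

View pics/scene0.png

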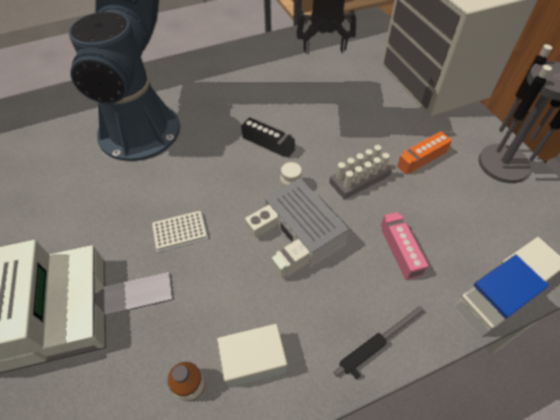

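View pics/top0.png

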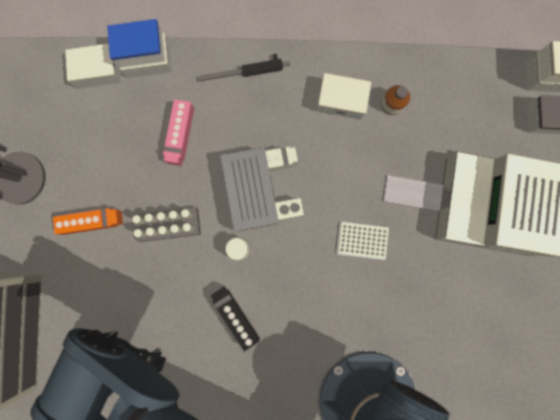

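View pics/wrist0.png

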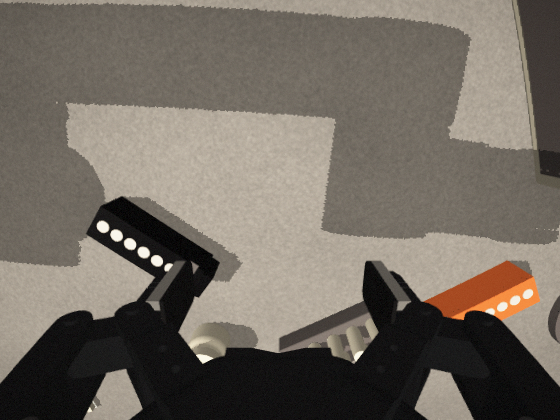

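```bash
cat > h.py <<'E'
import numpy as np, cv2
def dep(cam,d,rc=None):
    """world points for whole image (or list of (r,c))"""
    H,W=d.shape
    K=np.array([[cam["fx"],0,cam["cx"]],[0,cam["fy"],cam["cy"]],[0,0,1]])
    if rc is None:
        c,r=np.meshgrid(np.arange(W),np.arange(H)); 
    else:
        rc=np.array(rc,float); r,c=rc[:,0],rc[:,1]
    uv=np.stack([c.ravel(),r.ravel()],1).astype(np.float64)[:,None]
    n=cv2.undistortPoints(uv,K,np.array(cam["dist_coeffs"]))[:,0]
    z=d.ravel() if rc is None else d[np.round(r).astype(int),np.round(c).astype(int)]
    P=np.c_[n*z[:,None],z]
    X=(P-cam["t"])@cam["R"]
    return X.reshape(H,W,3) if rc is None else X
def wristcam(cam,obs):
    """add R,t world->cam"""
    T=np.array(cam["hand_eye"]); Rw=np.array(obs["tcp_rot"])@T[:3,:3]; p=np.array(obs["tcp_rot"])@T[:3,3]+np.array(obs["position"])
    c=dict(cam); c["R"]=Rw.T; c["t"]=-Rw.T@p; return c
E
python3 - <<'E'
from workcell import *
from h import *
c=camera_params("top"); d=np.load("pics/top0_d.npy"); im=cv2.imread("pics/top0.png")
X=dep(c,d)
def med(m,ax): return np.round(np.median(X[m],0),1)
for n,(r,cc) in dict(bench=(300,320),lid=(190,245),tray=(190,400),housing=(200,465),cart=(159,275),short=(208,295),plate=(240,362),jar=(248,236),tip=(95,345),bot=(97,398)).items(): print(n,X[r,cc].round(1))
cv2.imwrite("pics/crop_cool.png",cv2.resize(im[130:250,200:330],None,fx=5,fy=5,interpolation=cv2.INTER_CUBIC)) 
cv2.imwrite("pics/crop_read.png",cv2.resize(im[130:260,370:530],None,fx=4.5,fy=4.5,interpolation=cv2.INTER_CUBIC))
# rects
def rect(zlo,zhi,r0,r1,c0,c1):
    S=X[r0:r1,c0:c1]; m=(S[...,2]>zlo)&(S[...,2]<zhi)&(d[r0:r1,c0:c1]>0)
    mm=cv2.morphologyEx(m.astype(np.uint8),cv2.MORPH_OPEN,np.ones((3,3)))
    n,l,st,_=cv2.connectedComponentsWithStats(mm); k=1+np.argmax(st[1:,4])
    P=S[l==k][:,:2].astype(np.float32); return cv2.minAreaRect(P),len(P),cv2.boxPoints(cv2.minAreaRect(P)).round(1).tolist()
print("lid",rect(68,82,130,250,205,285))
print("tray",rect(4,13,165,220,375,447))
print("house",rect(68,82,140,255,430,510))
E
```

```text
bench [251.6 125.8   0.6]
lid [520.9 320.7  76.6]
tray [539.9 -78.5   8.4]
housing [ 509.8 -222.1   75.6]
cart [601.8 249.5  64.5]
short [481.6 197.2  56.9]
plate [407.3  21.7  13.7]
jar [379.7 339.3  63.8]
tip [771.2  76.3  64.1]
bot [ 382.7  244.6 1126.2]
lid (((527.0009155273438, 311.34820556640625), (190.81033325195312, 110.38865661621094), 11.965435028076172), 3474, [[422.20001220703125, 345.6000061035156], [445.1000061035156, 237.60000610351562], [631.7999877929688, 277.1000061035156], [608.9000244140625, 385.1000061035156]])
tray (((533.3818969726562, -121.79588317871094), (165.803955078125, 70.02291870117188), 81.16312408447266), 1503, [[486.1000061035156, -198.3000030517578], [555.2000122070312, -209.10000610351562], [580.7000122070312, -45.29999923706055], [511.5, -34.5]])
house (((515.6163330078125, -234.9912109375), (101.88846588134766, 220.89695739746094), 81.38194274902344), 3516, [[398.79998779296875, -268.79998779296875], [617.2000122070312, -301.8999938964844], [632.5, -201.1999969482422], [414.0, -168.10000610351562]])
```

```bash
ls pics
```

```text
crop_cool.png
crop_read.png
scene0.png
scene0_d.npy
top0.png
top0_d.npy
wrist0.png
wrist0_d.npy
```

View pics/crop_cool.png

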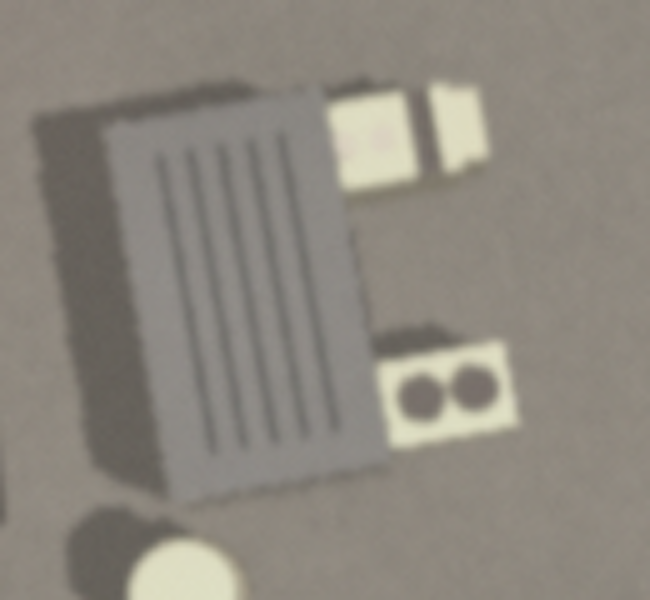

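View pics/crop_read.png

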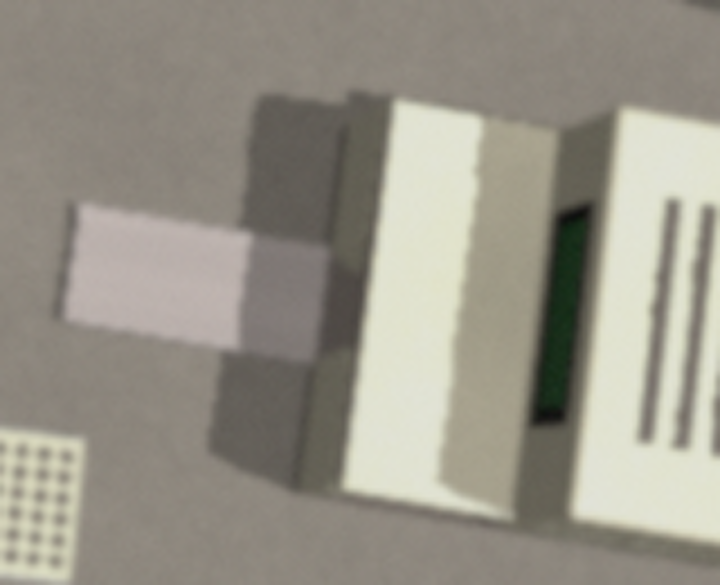

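```bash
cat >> h.py <<'E'
def ori(u,s=1):
    """tool down, jaws across horizontal dir u; tool y = -s*u"""
    u=np.array([u[0],u[1],0.])/np.hypot(u[0],u[1]); z=s*np.array([-u[1],u[0],0]); x=np.array([0,0,-1.]); return np.c_[x,np.cross(z,x),z]
C0=np.array([538.5,257.35]); CU=np.array([.2074,-.978]); CV=np.array([.978,.2074])
M0=np.array([523.3,-186.5]); RU=np.array([-.152,-.9884]); RV=np.array([.9884,-.152])
E
python3 - <<'E'
from workcell import *
from h import *
o=observe(); print(np.round(o["tcp_rot"],2), o["clock"])
L=C0+65*CV
for s in (1,-1):
    for p,u in ((L+40*CU,CU),(M0-50*RU,RU),(M0-140*RU,RU),(M0-20*RU,RU)):
        for z in (18,170):
            print(s,np.round(p),z,np.round(inverse_kinematics([*p,z],ori(u,s)),0) if inverse_kinematics([*p,z],ori(u,s)) is not None else None)
E
```

```text
[[-0.   -0.94  0.33]
 [ 0.    0.33  0.94]
 [-1.    0.    0.  ]] 1.25
1 [610. 232.] 18 [17. 45. 86. -0. 49.  5.]
1 [610. 232.] 170 [17. 34. 81. -0. 64.  5.]
1 [ 531. -137.] 18 [-19.  38. 103.  -0.  40. -11.]
1 [ 531. -137.] 170 [-19.  24.  98.  -0.  58. -11.]
1 [545. -48.] 18 [-10.  37. 103.  -0.  40.  -1.]
1 [545. -48.] 170 [-10.  24.  99.  -0.  58.  -1.]
1 [ 526. -167.] 18 [-22.  38. 102.  -0.  40. -14.]
1 [ 526. -167.] 170 [-22.  24.  98.  -0.  58. -14.]
-1 [610. 232.] 18 None
-1 [610. 232.] 170 None
-1 [ 531. -137.] 18 None
-1 [ 531. -137.] 170 None
-1 [545. -48.] 18 None
-1 [545. -48.] 170 None
-1 [ 526. -167.] 18 None
-1 [ 526. -167.] 170 None
```

```bash
python3 - <<'E'
from workcell import *
from h import *
L=C0+65*CV
move_to([*(L+45*CU),180],ori(CU))
o=observe(); im,d=get_image("wrist"); c=wristcam(camera_params("wrist"),o)
np.save("pics/w1_d.npy",d); cv2.imwrite("pics/w1.png",im); np.savez("pics/w1_c.npz",**{k:np.array(v) for k,v in c.items()})
print([(r["point"],round(r["score"],2)) for r in tip_of("nose","wrist")])
X=dep(c,d)
cv2.imwrite("pics/w1h.png",np.clip(X[...,2]*2.5,0,255).astype(np.uint8))
print(o["clock"],np.round(o["position"],1))
E
```

```text
[]
3.1333 [611.  227.8 180.2]
```

View pics/w1.png

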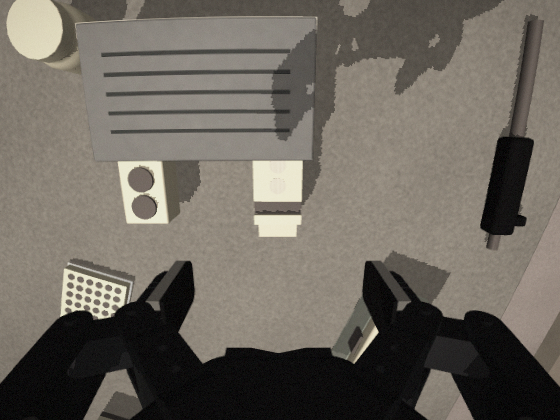

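View pics/w1h.png

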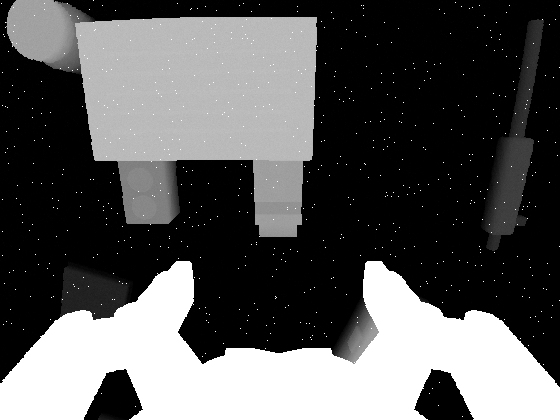

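```bash
python3 - <<'E'
from h import *
c=dict(np.load("pics/w1_c.npz")); d=cv2.medianBlur(np.load("pics/w1_d.npy"),3); X=dep(c,d)
def rect(S,m):
    mm=cv2.morphologyEx(m.astype(np.uint8),cv2.MORPH_OPEN,np.ones((3,3)))
    n,l,st,_=cv2.connectedComponentsWithStats(mm); k=1+np.argmax(st[1:,4]); P=S[l==k]
    return P
S=X[163:205,230:330]; P=rect(S,(S[...,2]>55)&(S[...,2]<70))
print("cart top z",np.median(P[:,2])); r=cv2.minAreaRect(P[:,:2].astype(np.float32)); print(r)
S=X[163:245,230:330]; P=rect(S,(S[...,2]>40)&(S[...,2]<70))
q=(P[:,:2]-C0); a=q@CU; b=q@CV
for lo in range(0,80,8):
    m=(a>lo)&(a<lo+8)
    if m.sum()>10: print(lo,"b",b[m].min().round(1),b[m].max().round(1),"mid",((b[m].min()+b[m].max())/2).round(1))
print("nose a max",a.max(), "z")
S=X[5:161,60:330]; P=rect(S,(S[...,2]>70)&(S[...,2]<82)); r=cv2.minAreaRect(P[:,:2].astype(np.float32)); print("lid",r,cv2.boxPoints(r),np.median(P[:,2]))
E
```

```text
cart top z 63.302843944446025
((605.2890014648438, 247.13389587402344), (44.19819259643555, 39.17646408081055), 12.120445251464844)
0 b 41.2 85.0 mid 63.1
8 b 41.2 85.1 mid 63.1
16 b 41.8 85.3 mid 63.6
24 b 41.6 84.6 mid 63.1
32 b 41.5 84.7 mid 63.1
40 b 41.1 85.3 mid 63.2
48 b 41.8 85.3 mid 63.5
56 b 41.9 85.2 mid 63.6
64 b 45.3 81.0 mid 63.1
72 b 45.2 81.1 mid 63.1
nose a max 76.17619472684186 z
lid ((524.537841796875, 310.3418273925781), (191.35763549804688, 110.22381591796875), 11.679242134094238) [[419.6835  344.9442 ]
 [441.99637 237.00244]
 [629.3922  275.73944]
 [607.07935 383.6812 ]] 74.48164349469448
```

```bash
cat >> h.py <<'E'
CU=np.array([.206,-.9786]); CV=np.array([.9786,.206])
E
python3 - <<'E'
from workcell import *
from h import *
p=C0+63.3*CV+41*CU
R=ori(CU)
move_linear([*p,90],R,v=150)
f=move_linear([*p,22],v=100,stop_force=15); print("hit",f)
close(); o=observe(); print(o["finger_gap"],np.round(o["contact_force"],1),o["clock"],np.round(o["position"],1))
move_linear([*p,23.5],v=30)
f=move_linear([*(p+40*CU),23.5],v=60,stop_force=30); o=observe(); print(f,np.round(o["contact_force"],1),np.round(o["position"],1))
im,d=get_image("wrist"); cv2.imwrite("pics/w2.png",im)
print(o["finger_gap"],o["clock"])
E
```

```text
hit False
0.505390067067471 [-1.  -0.9  5. ] 5.275 [609.2 230.4  22.5]
False [-1.1 -0.1 -3.5] [617.1 191.2  23.5]
0.5084551770408436 6.3417
```

View pics/w2.png

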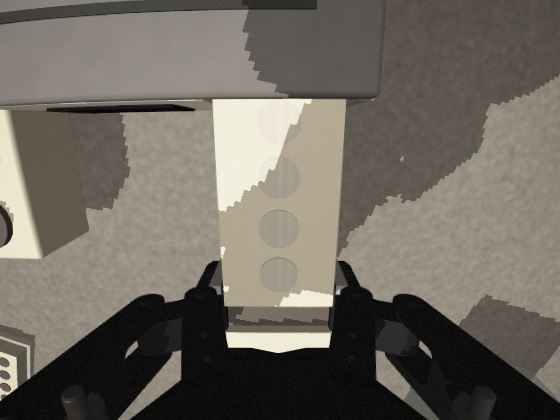

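```bash
python3 - <<'E'
from workcell import *
from h import *
p=C0+63.3*CV+41*CU
move_linear([*(p+125*CU),23.5],v=120)
q=p+125*CU
move_linear([*q,60],v=120)
R=ori(RU)
g=M0-50*RU
move_linear([*(M0-120*RU),60],R,v=150)
move_linear([*g,40],v=120)
f=move_linear([*g,13],v=20,stop_force=6); o=observe(); print("land",f,np.round(o["position"],1),np.round(o["contact_force"],1))
ungrasp(); o=observe(); print(o["finger_gap"],np.round(o["contact_force"],1),o["clock"])
move_linear([*g,90],v=120)
pause(.25)
move_linear([*(M0-110*RU),200],v=200)
o=observe(); im,d=get_image("wrist"); c=wristcam(camera_params("wrist"),o)
np.save("pics/w3_d.npy",d); cv2.imwrite("pics/w3.png",im); np.savez("pics/w3_c.npz",**{k:np.array(v) for k,v in c.items()})
im,d=get_image("top"); cv2.imwrite("pics/top3.png",cv2.resize(im[100:280,180:540],None,fx=2.2,fy=2.2)); np.save("pics/top3_d.npy",d)
print(o["clock"])
E
```

```text
land True [ 530.8 -137.1   16.7] [-1.9  0.3  5.6]
0.9972028003234146 [-0.4 -1.   0.4] 11.4833
13.275
```

View pics/w3.png

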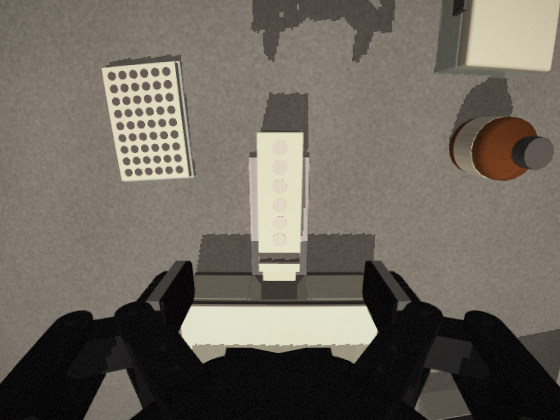

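View pics/top3.png

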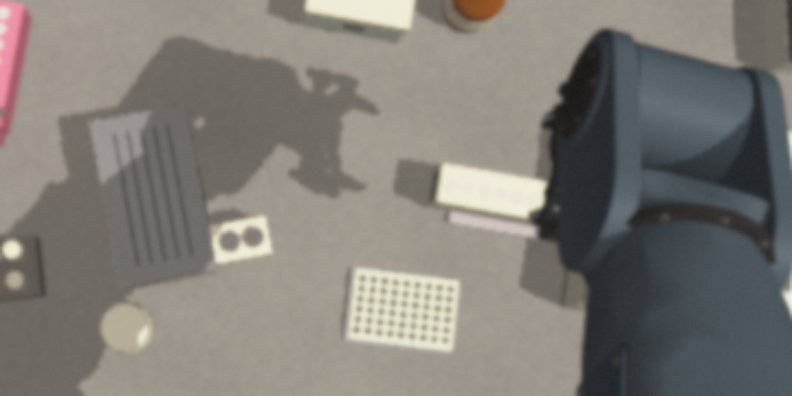

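```bash
python3 - <<'E'
from h import *
c=dict(np.load("pics/w3_c.npz")); d=cv2.medianBlur(np.load("pics/w3_d.npy"),3); X=dep(c,d)
a=(X[...,:2]-M0)@RU; b=(X[...,:2]-M0)@RV; z=X[...,2]
def line(msk,nm,side=None):
    cs=[]
    for r in range(135,272,2):
        k=np.where(msk[r,225:335])[0]
        if len(k)>4: k=k+225; cs.append((np.median(a[r,k]),b[r,k[0]],b[r,k[-1]]))
    cs=np.array(cs); return cs
S=line((z>50)&(z<64)&(a<-20),"cart"); 
for e in (1,2): print("cart edge",np.polyfit(S[:,0],S[:,e],1),S[0,0],S[-1,0])
m=(S[:,1]+S[:,2])/2; print("cart mid slope,at0",np.polyfit(S[:,0],m,1),"width",np.median(S[:,2]-S[:,1]), "ztop",np.median(z[(z>50)&(z<64)&(a<-40)&(abs(b)<25)]))
T=line((z>4)&(z<62)&(a>-135)&(a<-20)&(abs(b)<45),"tray"); m=(T[:,1]+T[:,2])/2
print("tray mid",np.polyfit(T[:,0],m,1),"width",np.median(T[:,2]-T[:,1])); 
print("tray L",np.polyfit(T[:,0],T[:,1],1),"R",np.polyfit(T[:,0],T[:,2],1))
print("tail a", np.percentile(a[(z>40)&(z<64)&(a<-100)&(abs(b)<30)],[0.5,2]), "nose a", np.percentile(a[(z>30)&(z<62)&(a<0)&(abs(b)<17)],99.5))
hm=(z>71)&(z<82)&(abs(b)<100)&(a>-20)
bb=[];
for lo in range(-95,95,10):
    k=hm&(b>lo)&(b<lo+10)
    if k.sum()>20: bb.append((lo+5,np.percentile(a[k],1)))
bb=np.array(bb); print("house",np.polyfit(bb[:,0],bb[:,1],1)); print(bb.round(1).tolist())
print("house lateral", b[(z>71)&(z<82)&(a>5)&(a<25)].min(),b[(z>71)&(z<82)&(a>5)&(a<25)].max())
cs=cv2.imread("pics/w3.png")[120:310,180:390]; cv2.imwrite("pics/w3c.png",cv2.resize(cs,None,fx=3,fy=3,interpolation=cv2.INTER_CUBIC))
E
```

```text
cart edge [-2.00002163e-03 -2.19639037e+01] -172.4277711987366 -29.34153767361828
cart edge [-5.04283776e-04  2.10965583e+01] -172.4277711987366 -29.34153767361828
cart mid slope,at0 [-0.00125215 -0.4336727 ] width 42.952222063459196 ztop 57.36070470392197
tray mid [ 0.00390877 -0.43286055] width 68.74901242799508
tray L [  0.08839566 -25.83122742] R [-0.08057813 24.96550633]
tail a [-175.90579167 -175.1743232 ] nose a -15.653929856511972
house [-5.9040269e-04  1.5017443e+00]
[[-90.0, 2.0], [-80.0, 1.6], [-70.0, 1.7], [-60.0, 1.6], [-50.0, 1.4], [-40.0, 1.2], [-30.0, 1.3], [-20.0, 1.7], [-10.0, 1.4], [0.0, 1.4], [10.0, 1.4], [20.0, 1.2], [30.0, 1.4], [40.0, 1.4], [50.0, 1.3], [60.0, 1.5], [70.0, 1.7], [80.0, 1.4], [90.0, 2.0]]
house lateral -106.16558853759116 102.45597505380383
```

View pics/w3c.png

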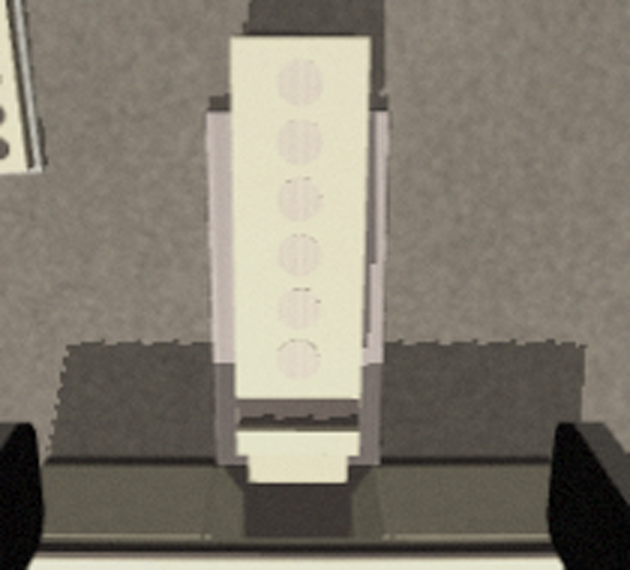

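```bash
python3 - <<'E'
from h import *
c=dict(np.load("pics/w3_c.npz")); d=cv2.medianBlur(np.load("pics/w3_d.npy"),3); X=dep(c,d)
a=(X[...,:2]-M0)@RU; b=(X[...,:2]-M0)@RV; z=X[...,2]
m=(z>4.5)&(z<12)&(a>-160)&(a<-2)&(abs(b)<50)
for lo in range(-150,0,15):
    k=m&(a>=lo)&(a<lo+15)
    if k.sum()>10: print(lo,b[k].min().round(1),b[k].max().round(1),((b[k].min()+b[k].max())/2).round(1))
hm=(z>71)&(z<82)&(a>3)
for lo in range(0,40,8):
    k=hm&(a>=lo)&(a<lo+8); print("h",lo,b[k].min(),b[k].max())
E
```

```text
-150 -35.4 32.3 -1.5
-135 -35.8 34.0 -0.9
-120 -35.9 34.2 -0.9
-105 -35.5 33.6 -0.9
-90 -35.7 34.1 -0.8
-75 -35.0 34.2 -0.4
-60 -35.5 33.7 -0.9
-45 -35.8 34.2 -0.8
-30 -35.0 34.4 -0.3
-15 -35.4 32.5 -1.5
h 0 -96.70442442103858 92.86633796265741
h 8 -100.90054863971096 96.88397657747133
h 16 -106.16558853759116 101.9356677973356
h 24 -110.17013607719588 105.9037554069616
h 32 -110.96491939939685 109.43484917792813
```

```bash
python3 - <<'E'
from workcell import *
from h import *
P=lambda a,b,z:[*(M0+a*RU+b*RV),z]
R=ori(RU)
move_linear(P(-157.6,-.4,90),R,v=200)
print(move_linear(P(-157.6,-.4,18),v=100,stop_force=15))
close(); o=observe(); print(o["finger_gap"],np.round(o["contact_force"],1),o["clock"],np.round(o["position"],1))
def st(f):
    o=observe(); x=np.array(o["position"]); q=x[:2]-M0; F=np.array(o["contact_force"]); print(f,"a %.1f b %.1f z %.1f"%(q@RU,q@RV,x[2]),"F",round(F[:2]@RU,1),round(F[:2]@RV,1),round(F[2],1),"t",o["clock"],round(o["finger_gap"],3))
for tr,v,s in ((30,60,12),(60,40,12),(100,60,12)):
    f=move_linear(P(-157.6+tr,-.7,18),v=v,stop_force=s); st(f)
    if f: break
E
```

```text
False
0.5109964509987451 [-1.3  0.1  6.7] 15.45 [547.1 -30.7  18.5]
False a -127.3 b -0.3 z 18.5 F 3.2 -0.4 5.4 t 16.1 0.506
False a -97.7 b -0.3 z 18.6 F -2.0 0.0 5.3 t 17.0 0.507
False a -57.4 b -0.3 z 18.5 F 0.9 -1.4 5.0 t 17.8167 0.502
```

Moving freely inside the bay; now the last 37 mm against the spring.

```bash
python3 - <<'E'
from workcell import *
from h import *
P=lambda a,b,z:[*(M0+a*RU+b*RV),z]
def st(f):
    o=observe(); x=np.array(o["position"]); q=x[:2]-M0; F=np.array(o["contact_force"]); print(f,"a %.1f b %.1f z %.1f"%(q@RU,q@RV,x[2]),"F",round(F[:2]@RU,1),round(F[:2]@RV,1),round(F[2],1),"t",round(o["clock"],2),round(o["finger_gap"],3))
for tr in (108,116,122,128,131,133,134,135,136,137,138):
    f=move_linear(P(-157.6+tr,-.5,18.3),v=30,stop_force=32); st(f)
    if f: break
im,d=get_image("scene"); cv2.imwrite("pics/s5.png",cv2.resize(im[230:360,0:200],None,fx=4,fy=4))
E
```

```text
False a -49.3 b -0.3 z 18.5 F 1.8 -0.5 4.5 t 18.23 0.508
False a -42.1 b -0.3 z 18.5 F -5.1 -0.1 5.8 t 18.65 0.509
False a -36.2 b -0.4 z 18.5 F -5.0 -0.1 6.2 t 19.0 0.507
False a -30.1 b -0.3 z 18.5 F -4.8 0.5 5.7 t 19.35 0.506
False a -27.2 b -0.3 z 18.5 F -5.3 0.1 5.6 t 19.6 0.508
False a -25.1 b -0.3 z 18.5 F -4.9 -0.3 6.4 t 19.85 0.508
False a -24.3 b -0.4 z 18.5 F -6.3 -0.4 6.4 t 20.1 0.508
False a -23.2 b -0.3 z 18.5 F -6.7 -0.6 6.4 t 20.35 0.515
False a -22.2 b -0.3 z 18.5 F -5.6 -0.5 6.3 t 20.6 0.51
False a -21.0 b -0.3 z 18.6 F -3.4 -0.7 6.3 t 20.85 0.507
False a -20.1 b -0.3 z 18.5 F -5.3 0.0 5.7 t 21.1 0.507
```

View pics/s5.png

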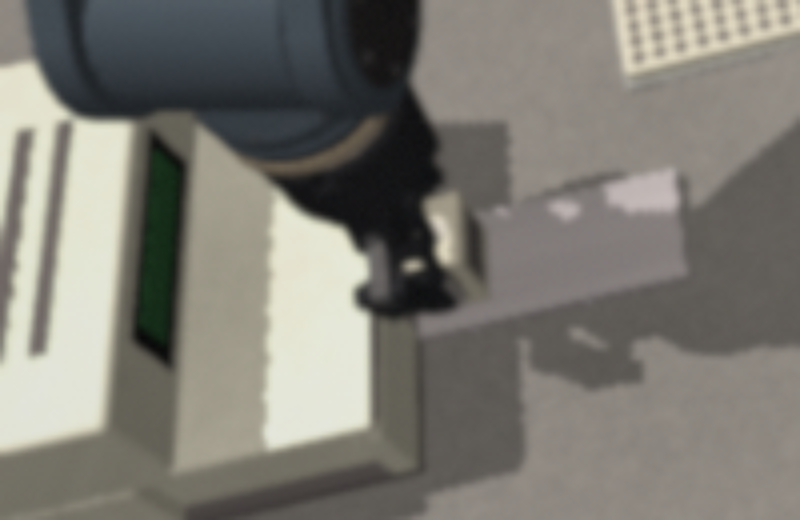

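```bash
python3 - <<'E'
from workcell import *
from h import *
P=lambda a,b,z:[*(M0+a*RU+b*RV),z]
def st(f):
    Fs=[]
    for i in range(4):
        pause(.02); o=observe(); Fs.append(np.array(o["contact_force"]))
    F=np.mean(Fs,0); x=np.array(o["position"]); q=x[:2]-M0; print(f,"a %.2f b %.1f z %.1f"%(q@RU,q@RV,x[2]),"F",round(F[:2]@RU,1),round(F[:2]@RV,1),round(F[2],1),"t",round(o["clock"],2)); return F[:2]@RU
for k in range(10):
    f=move_linear(P(-19.5+.6*k,-.5,18.3),v=30,stop_force=25); F=st(f)
    if f or F<-20: break
E
```

```text
False a -20.06 b -0.3 z 18.5 F -6.4 -0.2 6.3 t 21.47
False a -19.50 b -0.3 z 18.5 F -5.6 -0.6 6.3 t 21.78
False a -18.89 b -0.3 z 18.6 F -5.4 0.0 6.0 t 22.1
False a -18.30 b -0.3 z 18.5 F -5.7 -0.3 6.6 t 22.42
False a -18.25 b -0.3 z 18.5 F -11.0 0.4 7.1 t 22.73
False a -18.24 b -0.3 z 18.5 F -15.9 0.7 8.0 t 23.05
False a -18.25 b -0.4 z 18.5 F -21.0 1.0 7.9 t 23.37
```

```bash
python3 - <<'E'
from workcell import *
from h import *
P=lambda a,b,z:[*(M0+a*RU+b*RV),z]
move_linear(P(-18.9,-.5,18.3),v=30)
ungrasp()
move_linear(P(-18.9,-.5,95),v=120)
move_linear(P(-60,-.5,190),v=200)
o=observe(); im,d=get_image("wrist"); c=wristcam(camera_params("wrist"),o)
cv2.imwrite("pics/w6.png",im)
d=cv2.medianBlur(d,3); X=dep(c,d); a=(X[...,:2]-M0)@RU; b=(X[...,:2]-M0)@RV; z=X[...,2]
k=(z>45)&(z<66)&(abs(b)<30)&(a>-60)&(a<10)
print("tail a",np.percentile(a[k],[.5,2]),"front",np.percentile(a[k],99.5),"b",b[k].min(),b[k].max(),"z",np.median(z[k]))
for lo in (-35,-25,-15,-8):
    m=k&(a>lo)&(a<lo+8); print(lo,(b[m].min()+b[m].max())/2)
h=(z>71)&(z<82)&(abs(b)<60)&(a>-20); print("face",[np.percentile(a[h&(abs(b-s)<10)],1).round(2) for s in (-40,-20,0,20,40)])
print(o["clock"])
E
```

```text
tail a [-37.6915019  -37.29275624] front 6.235262168386306 b -29.757050974252515 29.893082351222084 z 57.32625438756415
-35 -0.6555460912548625
-25 -0.5918073867706113
-15 -0.5735788005956035
-8 -0.6209258742770114
face [np.float64(2.07), np.float64(2.05), np.float64(2.03), np.float64(1.94), np.float64(1.89)]
25.5667
```

View pics/w6.png

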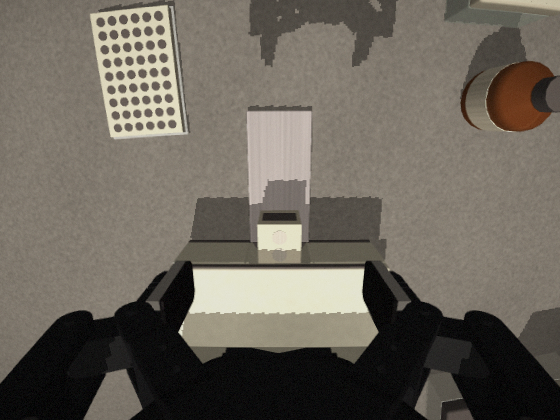

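```bash
python3 - <<'E'
from workcell import *
from h import *
move_linear([*(M0-60*RU),300],v=250)
goto_joints([65.684, 20.094, 94.641, 0, 65.266, -4.847])
im,d=get_image("top"); cv2.imwrite("pics/top7.png",im)
c=camera_params("top"); X=dep(c,cv2.medianBlur(d,3)); X0=dep(c,cv2.medianBlur(np.load("pics/top0_d.npy"),3))
S=np.s_[140:270,200:430]
ch=(abs(X[S][...,2]-X0[S][...,2])>6); n,l,st,cen=cv2.connectedComponentsWithStats(ch.astype(np.uint8)); print([ (s.tolist(),cen[i].round()) for i,s in enumerate(st) if i and s[4]>8])
a=(X[...,:2]-M0)@RU; b=(X[...,:2]-M0)@RV; z=X[...,2]; k=(z>50)&(z<64)&(abs(b)<25)&(a>-80)&(a<-5); print("tail a",a[k].min(),"b",b[k].min(),b[k].max())
h=(z>71)&(z<82)&(abs(b)<60)&(a>-20); print("face",np.percentile(a[h],1)); o=observe(); print(o["clock"],np.round(o["contact_force"],1))
E
```

```text
[([65, 7, 33, 25, 606], array([81., 18.])), ([227, 48, 3, 15, 31], array([228.,  56.]))]
tail a -38.503856806028 b -21.407531020324384 21.3512371931523
face 0.7419074040963454
28.8667 [-0.   0.5  0. ]
```

View pics/top7.png

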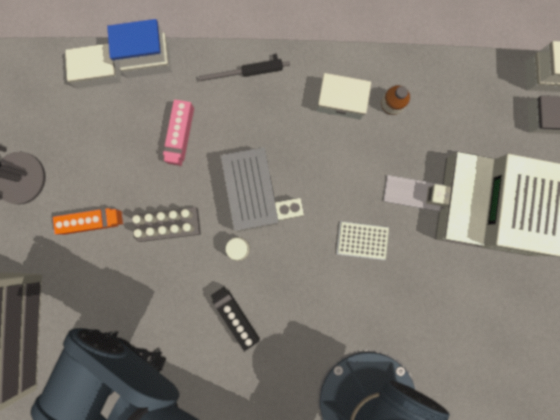

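Only the long cartridge's old place has changed. It now sits in the reader with about 39 mm of tail showing at (194, 440), and everything else is where it was.

```bash
python3 -c "
from workcell import *
finish_job()"
```

```text
the job is handed in; nothing more can be done
```

The long cartridge is in the reader's bay, nose first and let go, and the job is handed in. The robot clock read about 29 s of the 54 s allowed.

- **What I did:** I gripped it near the nose, drew it out of the cooling block and set it down on the loading tray. I then let go, took hold of it about 62 mm behind its middle, and slid it in against the spring to the hard stop.
- **Fully home:** At the stop the cartridge stayed put while the push rose to 21 N. I did not feel a distinct click, so "home" rests on the stop and the position. The wrist camera shows about 39.6 mm of tail sticking out and the top camera about 39.2 mm, against 40 mm nominal. That puts it within 1 mm of home by both cameras.
- **In line:** The cartridge is within about 0.5 mm of the tray's centre line.
- **Everything else:** In before-and-after depth pictures of the cooling block, short cartridge, jar, microplate and tray, only the long cartridge's old and new places changed. By eye in the top picture, the bottle, tip box, rack and look-alikes are also where they were. The arm is back at its start pose, touching nothing.
- **Disagreement:** The first estimates of where the bay's mouth is differed by about 3.5 mm along the bay. I settled that with wrist pictures and the hard stop.

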